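# Pack the drawer kit into the screw caddy

### The arm

A 6-joint arm with a two-finger parallel gripper is mounted at the origin on the work surface. World frame = base frame: x ahead of the robot, y to its left, z up, the work surface at z = 0. Lengths are in mm, angles in rad, forces in N, time in s.
With the tool pointing down it reaches from about 300 to 775 mm from the base axis. Payload 14.6 kg.
Tool frame: the origin (TCP) lies at the very end of the fingers, on their centre line; the grasp point (between the pads) lies 19 mm behind it; z points along the fingers, y is the line along which they close (so a half turn about z gives the same grasp; the last joint's range is limited). The gripper opens to 94 mm and grips with 3 to 60 N. Pads are 16 mm wide; open, the fingers measure 119 mm over their backs; the gripper's body (75 mm by 177 mm) begins 78 mm behind the grasp point.
Start: joints at [1.174, 0.3, 1.521, -0, 1.321, -0.067], TCP at [178.117, 520.35, 205.446] pointing down, gripper open.
Joint ranges: [-3.03, 3.03], [-0.79, 2.21], [0.23, 2.52], [-1.04, 4.18], [0, 3.07], [-2.55, 2.55]. Speed limits (rad/s): [2.22, 2.22, 2.57, 3.14, 3.14, 3.14].

### API

Orientations are given as a rotation vector (axis times angle).
In Python, from rig import robot, eyes, spotter gives the robot as it stands. The module is installed in compiled form; this text tells all that it offers.
- The arm moves only by the tool move_arm, never from a script. Its argument "steps" is one flat list of numbers, 4 for each row, row after row: the shift along the world's x, y, z normalised to -1 to 1, where 1 is 30 cm, then the turn about the world's z normalised to -1 to 1, where 1 is 180 degrees. In form: [dx, dy, dz, twist, dx, dy, dz, twist, ...]. A call has 1 to 8 rows; each row is the pose to reach, as a shift and turn from the pose commanded when the call began, turning the shorter way round; what a row does not reach only later rows make up. A row lasts 1/10 s, in which the tool goes at most 50 mm and 8.59 degrees, less where a joint would pass 70% of its speed; a pose out of reach is approached as far as the arm can. A call with a number of a shift or a turn outside -1 to 1 is refused whole. A call with a gripper value outside its range is refused whole. "fingers" is the opening, from 0 (shut) to 1 (fully open), set as the call begins (left out, the last holds). The fingers move at their own pace and stop on an object; "newtons" is the grip in N (left out, the last holds). Time passes only in rows, so rows that repeat a pose let the fingers close. It gives the time, the measured TCP pose, the force, the opening and the grip force at its end, in the units of the state.
- robot.observe(): the state, without advancing time (a new reading comes with each control period).
- eyes.grab_frame(name): name is "side" or "top" or "wrist"; returns a dict with "pixels" (480x640x3 uint8, red, green, blue), "intrinsics" (3x3 intrinsics, pixels), "extrinsics" (4x4, takes a point from world to camera coordinates); the wrist camera has in their place "tool_from_camera" (4x4, takes a point from camera to tool coordinates, whose origin is the TCP and whose axes are the flange's). Camera axes: x right, y down, z forward; pixel columns grow to the right and rows downward; lengths in mm; the calibration is good to about 2 mm. A picture is of the moment at which its call begins: read the wrist's pose just before it. There is no depth.
- robot.finish_job(): hands the job in; it is judged then, once.
Trained networks look in a picture, given as the dict that the camera call returned (one of the last four; its "shot" number tells which), for a name from the list of things; names that differ only in an ending like _2 or _b are one class to them, and where a whole thing is asked for, a point or a joint stands for the part that bears it (a point fixed in the world has none). Each returns a list of dicts, best first, with "conf" (0 to 1); they miss things now and then, are a little off and sometimes report something else, mostly with a low value. They report only what shows in the picture. A call takes as long as a camera call. They do not tell look-alikes from the thing itself.
- spotter.recognise(picture, thing): "xy" ([column, row] in pixels, amid what is visible of it).
- spotter.trace(picture, thing): "mask" (480x640 bool, what is visible of it) and "xy" ([column, row] in pixels, amid what is visible of it).
The state is a dict: "time": time; "joints": joint angles; "joint_vel": joint speeds; "joint_efforts": joint torques, N m; "tcp_pos": TCP position; "eef_rot": TCP orientation; "ft_force": force on the tool from outside, world axes, zero at the start; "torque": the same for the moment, N m; "finger_gap": finger opening in mm; "gripper_force": force on a finger pad.
Only numpy, scipy, OpenCV 4.12 (cv2) and the standard library are available. Lean on these libraries where they do the work, as an engineer would, in place of code of your own. Each camera call takes 0.05 s, during which the arm holds its last target. There are 200 camera calls.

### The job

Pack the drawer kit into the caddy on the turntable: lift the drilling jig straight up off its two dowels, keeping it level, and lay it flat in the long tray; stand the small round knob in the round bay, the square foot in the square bay and the hexagon-headed bolt, on its head, in the hexagonal bay. The wide knob and the oblong foot belong to another piece of furniture: leave them where they are.

Things in the scene. Friction and masses are not known exactly. Their poses are not given: they have to be found in the camera images.
- jig_grip (a point): Aluminium jig, 0.25 kg: plate 46 x 130 x 8 mm with an upright grip rib 14 mm wide (x), 50 mm long (y), its top 52 mm above the underside. Point: in the rib, 42 mm above the underside; y along plate and rib, z up. At first it lies on a fixed wooden board 18 mm thick, 110 x 200 mm, two holes 48 mm either side of the middle along y fitting with 0.6 mm play over 8 mm dowels standing 14 mm above the board.
- knob_mid (a point): The small round wooden drawer knob, standing on its base: 46 mm tall, round head of 32 mm diameter from 26 mm above the base to the top, slimmer neck below (16 mm), base 27 mm. The point is on its axis, 23 mm above its base; z up.
- foot_mid (a point): The square wooden furniture foot, standing: 30 x 30 mm and 46 mm tall. The point is its centre, 23 mm above its base; x and y square to its sides, z up.
- bolt_mid (a point): Steel bolt standing on its hexagonal head: head 30 mm across flats and 10 mm thick, round shank 12 mm in diameter rising from it to 50 mm in all. The point is on its axis, 25 mm above its base; z up.
- wide_knob_mid (a point): Look-alike: a wide round wooden knob, same shape, height (46 mm) and wood as the small one but its head is 52 mm in diameter. Stays where it is. The point is on its axis, 23 mm above its base.
- oblong_foot_mid (a point): Look-alike: an oblong wooden foot, 30 mm (x) by 60 mm (y), 46 mm tall. Stays where it is. The point is its centre, 23 mm above its base.
- tray_in (a point): Long white plastic tray, inside 72 (x) x 160 mm (y), wall 3 mm, rim 17 mm above its inner floor. Point: centre of inner floor, 25 mm above the table; y along it, z up. Fixed with the bays on a black base on a bamboo turntable (320 mm across, 18 mm high, locked). The row of small bays runs along y, 76 mm off at -x; a glass tumbler 56 mm wide, 85 mm tall stands 91 mm off at +x.
- square_in (a point): Small white plastic square bay of the caddy, 66 mm square outside and 60 mm inside, wall 3 mm, rim 17 mm above its inner floor. Point: centre of its inner floor, 25 mm above the table; z up, axes parallel to the tray's. Fixed; the three small bays stand in a row 78 mm apart beside the long tray, in any order.
- round_in (a point): Small white plastic round bay of the caddy, 66 mm across outside and 60 mm inside, wall 3 mm, rim 17 mm above its inner floor. Point: centre of its inner floor, 25 mm above the table; z up, axes parallel to the tray's. Fixed; the three small bays stand in a row 78 mm apart beside the long tray, in any order.
- hexagon_in (a point): Small white plastic hexagonal bay of the caddy, 66 mm across flats outside and 60 mm inside, wall 3 mm, rim 17 mm above its inner floor. Point: centre of its inner floor, 25 mm above the table; z up, axes parallel to the tray's. Fixed; the three small bays stand in a row 78 mm apart beside the long tray, in any order.
Mind the look-alikes: they are no part of the job. What is shaped like the part that bears bolt_mid but green is not meant.

How it is judged (in metres and radians):
At the end, for the whole second after the job is handed in: Jig flat on the long tray's floor (5 mm, 0.1 rad); small knob, square foot and bolt (on its head) in the round, square and hexagonal bay, inside the walls, on the floor within 5 mm, upright within 0.15 rad, at rest; wide knob and oblong foot within 30 mm of their start (horizontal distance between jig_grip and tray_in below 0.024 m and z of jig_grip in the frame of tray_in between 0.037 and 0.047 m and angle between jig_grip's own z axis and vertical below 0.1 rad and linear speed of each of jig, knob, foot, bolt below 0.02 m/s and horizontal distance between knob_mid and round_in below 0.024 m and z of knob_mid in the frame of round_in between 0.018 and 0.028 m and angle between each of knob_mid, foot_mid, bolt_mid's own z axis and vertical below 0.15 rad and horizontal distance between foot_mid and square_in below 0.026 m and z of foot_mid in the frame of square_in between 0.018 and 0.028 m and horizontal distance between bolt_mid and hexagon_in below 0.024 m and z of bolt_mid in the frame of hexagon_in between 0.02 and 0.03 m and distance of each of wide_knob_mid, oblong_foot_mid from where it was at the start of the episode below 0.03 m); the robot touches nothing.
It fails at once if the jig is tipped more than about 17 degrees (angle between jig_grip's own z axis and vertical above 0.3 rad).
It fails at once if the wide knob is moved more than 30 mm (distance of wide_knob_mid from where it was at the start of the episode above 0.03 m).
It fails at once if the oblong foot is moved more than 30 mm (distance of oblong_foot_mid from where it was at the start of the episode above 0.03 m).
It also fails if it takes over 112 s, if anything falls off the work surface, if the arm or the gripper's body presses on something with over 40 N, if the wrist force passes 120 N, or if a joint passes its speed limit or range.

## Working session

There is one attempt and no reset: what is moved stays moved. The work goes in short steps, Python scripts to look and compute and a tool call to move; the robot and the scene stay as the last step left them, time stands still between calls to the robot, and variables do not carry over. Pictures are saved under pics/ and viewed, at most 14 in all, crops included, and the job is handed in when it is done.

Besides the shell and the picture viewer there is one more tool, called in YAML: its name, and indented under it one key for each argument. move_arm: Moves the arm, as the interface text tells. Scaled input: -1 to 1 covers 30 cm each way for a shift and 180 degrees each way for a turn. Its arguments: {"type":"object","properties":{"steps":{"type":"array"},"fingers":{"type":"number"},"newtons":{"type":"number"}},"required":["steps"]}

```bash
mkdir -p pics; cat > h.py <<'E'
import numpy as np, cv2
from rig import robot, eyes, spotter
from scipy.spatial.transform import Rotation as R
def grab(n, save=None):
    s=robot.observe(); p=eyes.grab_frame(n)
    if save: cv2.imwrite('pics/'+save, p['pixels'][:,:,::-1])
    K=np.array(p['intrinsics'])
    if n=='wrist':
        T=np.eye(4); T[:3,:3]=R.from_rotvec(s['eef_rot']).as_matrix(); T[:3,3]=s['tcp_pos']
        E=np.linalg.inv(T@np.array(p['tool_from_camera']))
    else: E=np.array(p['extrinsics'])
    return p,K,E
def ray(K,E,uv,z):
    d=E[:3,:3].T@np.linalg.solve(K,[uv[0],uv[1],1]); c=-E[:3,:3].T@E[:3,3]
    return c+d*(z-c[2])/d[2]
def proj(K,E,P):
    q=K@(E[:3,:3]@np.array(P,float)+E[:3,3]); return q[:2]/q[2]
Z=dict(jig_grip=60,knob_mid=23,foot_mid=23,bolt_mid=25,wide_knob_mid=23,oblong_foot_mid=23,tray_in=25,square_in=25,round_in=25,hexagon_in=25)
E
cat > a.py <<'E'
from h import *
print({k:np.round(v,3) for k,v in robot.observe().items()})
for n in ['top','side','wrist']:
    p,K,E=grab(n,n+'0.png'); print(n,'cam',np.round(-E[:3,:3].T@E[:3,3]),np.round(E[:3,:3],2).tolist())
    for t in Z:
        print(t,[(round(float(d['conf']),2),np.round(d['xy']).tolist(),np.round(ray(K,E,d['xy'],Z[t])[:2]).tolist()) for d in spotter.recognise(p,t)[:4]])
E
python3 a.py
```

```text
{'time': np.float64(0.0), 'joints': array([ 1.174,  0.3  ,  1.522, -0.   ,  1.321, -0.067]), 'joint_vel': array([-0.001, -0.   , -0.001, -0.   ,  0.001, -0.   ]), 'joint_efforts': array([-1.0000e-03, -5.3181e+01, -3.5273e+01,  7.1000e-02,  2.4000e-02,
       -0.0000e+00]), 'tcp_pos': array([178.015, 520.111, 204.87 ]), 'eef_rot': array([-5.160e-01, -3.099e+00,  2.000e-03]), 'ft_force': array([0.424, 1.139, 0.062]), 'torque': array([-0.008, -0.009,  0.021]), 'gripper_force': np.float64(0.0), 'finger_gap': np.float64(93.768)}
top cam [ 262.   -9. 1107.] [[0.03, -1.0, 0.01], [-0.98, -0.03, -0.2], [0.2, 0.0, -0.98]]
jig_grip [(0.77, [388.0, 171.0], [617.0, -158.0]), (0.37, [313.0, 249.0], [454.0, -11.0])]
knob_mid [(0.7, [487.0, 222.0], [528.0, -365.0]), (0.26, [413.0, 268.0], [427.0, -214.0])]
foot_mid [(0.61, [413.0, 266.0], [432.0, -213.0])]
bolt_mid [(0.57, [171.0, 222.0], [507.0, 281.0]), (0.56, [360.0, 260.0], [440.0, -107.0]), (0.55, [376.0, 286.0], [389.0, -139.0]), (0.54, [355.0, 320.0], [321.0, -98.0])]
wide_knob_mid [(0.86, [310.0, 249.0], [460.0, -6.0])]
oblong_foot_mid [(0.9
[... 739 characters left out ...]
461.0, 2.0])]
oblong_foot_mid [(0.68, [393.0, 415.0], [434.0, -303.0]), (0.68, [250.0, 190.0], [463.0, 231.0]), (0.15, [290.0, 171.0], [564.0, 243.0])]
tray_in [(0.75, [287.0, 169.0], [560.0, 248.0]), (0.24, [393.0, 419.0], [430.0, -307.0])]
square_in [(0.83, [262.0, 146.0], [551.0, 354.0]), (0.43, [358.0, 364.0], [435.0, -214.0])]
round_in [(0.64, [257.0, 170.0], [502.0, 279.0])]
hexagon_in [(0.55, [248.0, 190.0], [457.0, 230.0]), (0.24, [256.0, 166.0], [507.0, 293.0])]
wrist cam [103. 545. 384.] [[0.32, 0.95, -0.0], [0.91, -0.31, 0.27], [0.26, -0.09, -0.96]]
jig_grip []
knob_mid []
foot_mid []
bolt_mid []
wide_knob_mid []
oblong_foot_mid []
tray_in []
square_in []
round_in []
hexagon_in []
```

View pics/top0.png

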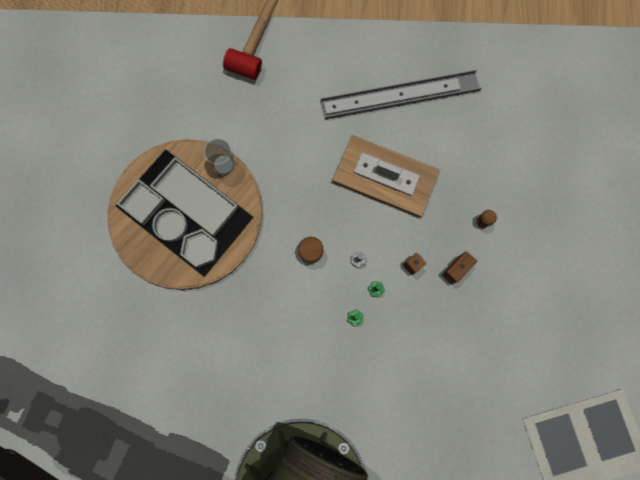

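View pics/side0.png

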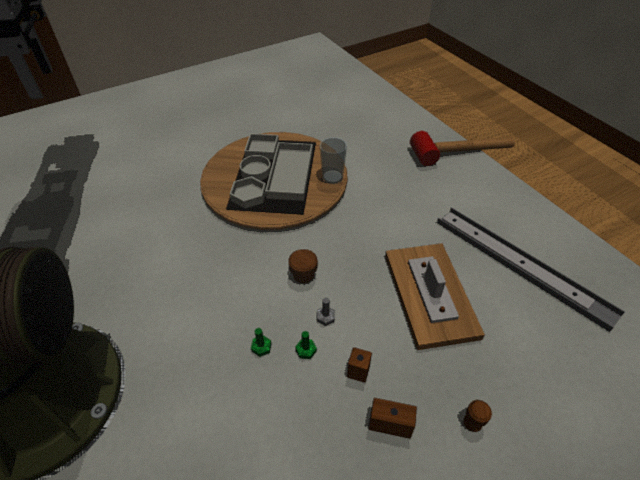

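The top view shows the caddy at lower left: tray (195,195), square (142,203), round (169,225), hexagon (199,249). The jig is at (388,172), the silver bolt at (358,260), the green bolts at (376,289) and (355,318), the square foot at (415,264), the oblong foot at (460,267), the small knob at (487,218) and the wide knob at (310,250). The side view agrees. Next I'll get orientations from the masks.

```bash
cat > b.py <<'E'
from h import *
for n in ['top','side']:
    p,K,E=grab(n); print(n)
    for t,z in dict(jig_grip=26,foot_mid=46,knob_mid=46,bolt_mid=30,tray_in=42,square_in=42,round_in=42,hexagon_in=42).items():
        for d in spotter.trace(p,t)[:4 if t=='bolt_mid' else 1]:
            m=d['mask'].astype(np.uint8); ys,xs=np.nonzero(m)
            c=max(cv2.findContours(m,0,1)[0],key=cv2.contourArea)[:,0]
            W=np.array([ray(K,E,q,z)[:2] for q in c],np.float32)
            r=cv2.minAreaRect(W); print(t,round(float(d['conf']),2),np.round(d['xy']),'col',p['pixels'][ys,xs].mean(0).round(),'rect c',np.round(r[0],1),'sz',np.round(r[1]),'ang',round(r[2],1))
E
python3 b.py
```

```text
top
jig_grip 0.58 [388. 176.] col [136. 135. 132.] rect c [ 623.7 -158.6] sz [131.  51.] ang 68.4
foot_mid 0.63 [414. 267.] col [85. 63. 45.] rect c [ 432.3 -210.3] sz [32. 39.] ang 40.6
knob_mid 0.78 [486. 220.] col [76. 52. 34.] rect c [ 528.1 -356.2] sz [29. 41.] ang 28.0
bolt_mid 0.68 [354. 317.] col [ 62. 118.  74.] rect c [324.4 -96.2] sz [29. 29.] ang 0.6
bolt_mid 0.54 [375. 286.] col [ 64. 112.  73.] rect c [ 382.7 -138.1] sz [30. 32.] ang 1.7
bolt_mid 0.49 [359. 260.] col [115. 117. 116.] rect c [ 439.4 -101.2] sz [30. 29.] ang 45.9
tray_in 0.87 [196. 195.] col [139. 140. 133.] rect c [558.8 234.9] sz [171.  79.] ang 53.7
square_in 0.56 [140. 201.] col [126. 127. 120.] rect c [543.5 341.9] sz [76. 68.] ang 52.4
round_in 0.92 [172. 226.] col [129. 131. 124.] rect c [497.6 279.1] sz [68. 63.] ang 49.3
hexagon_in 0.7 [455. 268.] col [83. 60. 41.] rect c [ 428.3 -299.6] sz [34. 72.] ang 45.5
side
jig_grip 0.83 [431. 288.] col [98. 95. 91.] rect c [ 623.1 -159.5] sz [135.  52.] ang 68.0
foot_mid 0.71 [359. 365.] col [55. 33. 17.] rect c [ 428.3 -221.8] sz [51. 32.] ang 43.9
knob_mid 0.93 [479. 414.] col [53. 30. 14.] rect c [ 523.1 -366.1] sz [48. 31.] ang 22.7
bolt_mid 0.97 [258. 346.] col [16. 61. 23.] rect c [ 325.3 -107.6] sz [48. 31.] ang 52.3
bolt_mid 0.73 [303. 347.] col [12. 59. 21.] rect c [ 378.9 -147.2] sz [45. 29.] ang 85.1
bolt_mid 0.65 [327. 313.] col [67. 66. 65.] rect c [ 441.2 -109.1] sz [53. 29.] ang 52.7
tray_in 0.6 [287. 169.] col [98. 97. 89.] rect c [555.7 228.5] sz [187.  81.] ang 53.3
square_in 0.92 [263. 145.] col [82. 80. 73.] rect c [540.4 332.8] sz [92. 73.] ang 52.9
round_in 0.65 [252. 170.] col [79. 77. 71.] rect c [495.3 272.9] sz [84. 66.] ang 65.9
hexagon_in 0.67 [250. 191.] col [79. 78. 71.] rect c [449.9 210. ] sz [94. 71.] ang 63.8
```

move_arm:
  steps: [1, -0.8, 0.33, -0.37, 1, -0.8, 0.33, -0.37, 1, -0.8, 0.33, -0.37, 1, -0.8, 0.33, -0.37, 1, -0.8, 0.33, -0.37, 1, -0.8, 0.33, -0.37, 1, -0.8, 0.33, -0.37, 1, -0.8, 0.33, -0.37]
  fingers: 1

```text
time: 3.35
tcp_pos: [479.6, 278.6, 305.2]
eef_rot: [2.14, 2.3, 0.001]
ft_force: [-0.0, 1.6, 0.4]
finger_gap: 94.1
gripper_force: 0.0
```

move_arm:
  steps: [0, 0, 0, 0, 0, 0, 0, 0, 0, 0, 0, 0]

```text
time: 3.65
tcp_pos: [477.4, 280.9, 304.1]
eef_rot: [-2.13, -2.309, 0.001]
ft_force: [0.2, 0.5, 0.0]
finger_gap: 93.9
gripper_force: 0.0
```

```bash
cat > c.py <<'E'
from h import *
import sys
s=robot.observe(); print(s['time'],np.round(s['tcp_pos'],1),np.round(s['eef_rot'],3))
p,K,E=grab('wrist',sys.argv[1])
for a in sys.argv[2:]:
    t,z=a.split('='); z=float(z)
    for d in spotter.trace(p,t)[:3]:
        m=d['mask'].astype(np.uint8); ys,xs=np.nonzero(m)
        c=max(cv2.findContours(m,0,1)[0],key=cv2.contourArea)[:,0]
        W=np.array([ray(K,E,q,z)[:2] for q in c],np.float32)
        r=cv2.minAreaRect(W); print(t,round(float(d['conf']),2),np.round(d['xy']),'col',p['pixels'][ys,xs].mean(0).round(),'bbox',xs.min(),ys.min(),xs.max(),ys.max(),'rect c',np.round(r[0],1),'sz',np.round(r[1],1),'ang',round(r[2],1))
E
python3 c.py w1.png tray_in=42 square_in=42 round_in=42 hexagon_in=42
```

```text
3.65 [477.4 280.9 304.1] [-2.130e+00 -2.309e+00  1.000e-03]
tray_in 0.59 [388. 236.] col [174. 174. 163.] bbox 319 165 460 307 rect c [557.9 236.5] sz [167.1  84.1] ang 53.7
square_in 0.77 [387. 146.] col [129. 129. 121.] bbox 346 105 427 187 rect c [544.9 343.5] sz [66.4 68.1] ang 53.7
round_in 0.86 [341. 197.] col [179. 179. 168.] bbox 313 170 368 227 rect c [498.5 280.5] sz [63.8 66.7] ang 4.6
hexagon_in 0.74 [295. 243.] col [156. 156. 147.] bbox 266 216 328 275 rect c [452.6 219.4] sz [77.5 68. ] ang 51.8
```

move_arm:
  steps: [0.45, -0.97, -0.2, -0.147, 0.45, -0.97, -0.2, -0.147, 0.45, -0.97, -0.2, -0.147, 0.45, -0.97, -0.2, -0.147, 0.45, -0.97, -0.2, -0.147, 0.45, -0.97, -0.2, -0.147, 0.45, -0.97, -0.2, -0.147]

```text
time: 4.6
tcp_pos: [613.7, -13.6, 243.3]
eef_rot: [-2.605, -1.756, 0.002]
ft_force: [0.5, 0.4, -0.7]
finger_gap: 94.0
gripper_force: 0.0
```

move_arm:
  steps: [0.03, -0.5, -0.15, 0, 0.03, -0.5, -0.15, 0, 0.03, -0.5, -0.15, 0, 0.03, -0.5, -0.15, 0, 0.03, -0.5, -0.15, 0, 0.03, -0.5, -0.15, 0]

```text
time: 5.2
tcp_pos: [622.4, -159.4, 199.9]
eef_rot: [2.603, 1.759, 0.001]
ft_force: [0.2, 0.6, 0.5]
finger_gap: 94.0
gripper_force: 0.0
```

```bash
python3 c.py w2.png jig_grip=26
```

```text
5.2 [ 622.4 -159.4  199.9] [2.603e+00 1.759e+00 1.000e-03]
jig_grip 0.84 [322. 206.] col [145. 143. 139.] bbox 297 142 348 278 rect c [ 623.8 -159.7] sz [130.1  46.3] ang 69.1
```

View pics/w2.png

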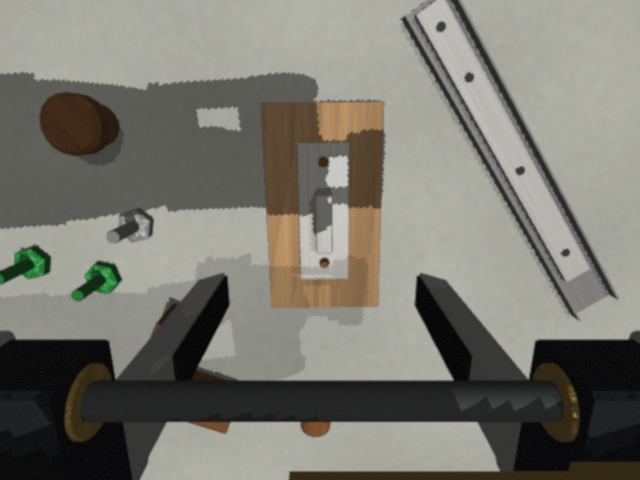

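move_arm:
  steps: [0.005, 0.002, -0.15, 0.0055, 0.005, 0.002, -0.3, 0.0055, 0.005, 0.002, -0.43, 0.0055, 0.005, 0.002, -0.54, 0.0055, 0.005, 0.002, -0.54, 0.0055, 0.005, 0.002, -0.54, 0.0055, 0.005, 0.002, -0.54, 0.0055]

```text
time: 6.0
tcp_pos: [624.9, -159.9, 40.2]
eef_rot: [2.586, 1.779, 0.004]
ft_force: [0.5, -0.2, -0.4]
finger_gap: 94.0
gripper_force: 0.0
```

move_arm:
  steps: [0, 0, 0, 0, 0, 0, 0, 0, 0, 0, 0, 0, 0, 0, 0, 0, 0, 0, 0, 0, 0, 0, 0, 0, 0, 0, 0, 0, 0, 0, 0, 0]
  fingers: 0.3
  newtons: 10

```text
time: 6.8
tcp_pos: [623.6, -160.1, 37.4]
eef_rot: [-2.588, -1.78, 0.0]
ft_force: [0.5, 0.6, 0.7]
finger_gap: 33.4
gripper_force: 0.0
```

move_arm:
  steps: [0, 0, 0, 0, 0, 0, 0, 0, 0, 0, 0, 0, 0, 0, 0, 0, 0, 0, 0, 0, 0, 0, 0, 0]
  fingers: 0

```text
time: 7.4
tcp_pos: [623.6, -160.1, 37.4]
eef_rot: [2.588, 1.78, 0.0]
ft_force: [0.7, -0.4, 0.3]
finger_gap: 14.1
gripper_force: 10.0
```

move_arm:
  steps: [0, 0, 0, 0, 0, 0, 0, 0, 0, 0, 0.02, 0, 0, 0, 0.04, 0, 0, 0, 0.06, 0, 0, 0, 0.08, 0, 0, 0, 0.1, 0, 0, 0, 0.12, 0]
  newtons: 35

```text
time: 8.2
tcp_pos: [623.6, -160.0, 74.1]
eef_rot: [2.588, 1.78, 0.0]
ft_force: [0.1, 0.3, -2.4]
finger_gap: 13.9
gripper_force: 35.0
```

move_arm:
  steps: [0, 0, 0.05, 0, 0, 0, 0.12, 0, 0, 0, 0.2, 0, 0, 0, 0.28, 0, 0, 0, 0.35, 0, 0, 0, 0.4, 0, 0, 0, 0.4, 0]

```text
time: 8.9
tcp_pos: [624.3, -160.2, 196.1]
eef_rot: [2.586, 1.779, 0.004]
ft_force: [-0.5, 0.2, -2.7]
finger_gap: 13.9
gripper_force: 35.0
```

```bash
python3 c.py w3.png jig_grip=148
```

```text
8.9 [ 624.3 -160.2  196.1] [2.586 1.779 0.004]
jig_grip 0.8 [319. 232.] col [110. 109. 106.] bbox 275 154 368 380 rect c [ 619.9 -171.9] sz [151.3  54.6] ang 68.9
```

move_arm:
  steps: [-0.008, 0.05, 0, -0.005, -0.024, 0.15, 0, -0.013, -0.046, 0.28, 0, -0.024, -0.068, 0.42, 0, -0.036, -0.09, 0.56, 0, -0.048, -0.114, 0.7, 0, -0.06, -0.138, 0.85, 0, -0.073, -0.163, 1, 0, -0.0856]

```text
time: 9.8
tcp_pos: [573.7, 141.5, 192.1]
eef_rot: [-2.805, -1.414, 0.003]
ft_force: [0.4, 0.8, -2.6]
finger_gap: 13.9
gripper_force: 35.0
```

move_arm:
  steps: [-0.02, 0.12, 0, 0, -0.035, 0.22, 0, 0, -0.046, 0.28, 0, 0, -0.052, 0.32, 0, 0, -0.052, 0.32, 0, 0, -0.052, 0.32, 0, 0, -0.052, 0.32, 0, 0]

```text
time: 10.5
tcp_pos: [559.4, 234.9, 193.2]
eef_rot: [2.805, 1.415, -0.001]
ft_force: [-0.0, -1.1, -2.1]
finger_gap: 13.7
gripper_force: 35.0
```

```bash
python3 c.py w4.png jig_grip=183 tray_in=42
```

```text
10.5 [559.4 234.9 193.2] [ 2.805e+00  1.415e+00 -1.000e-03]
jig_grip 0.96 [319. 233.] col [134. 133. 129.] bbox 274 153 369 381 rect c [560.9 237.1] sz [127.2  46.5] ang 53.2
tray_in 0.82 [322. 137.] col [150. 150. 143.] bbox 275 119 370 197 rect c [601.7 291.1] sz [28.1 79.2] ang 53.5
```

View pics/w4.png

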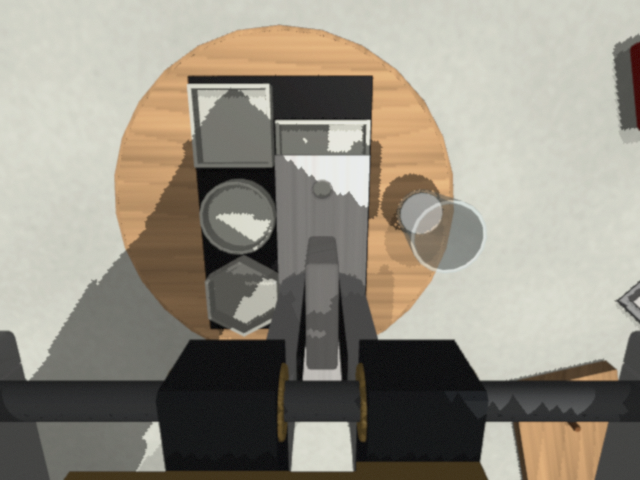

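move_arm:
  steps: [0, 0, -0.06, 0, 0, 0, -0.18, 0, 0, 0, -0.3, 0, 0, 0, -0.4, 0, 0, 0, -0.45, 0, 0, 0, -0.48, 0, 0, 0, -0.49, 0, 0, 0, -0.495, 0]

```text
time: 11.45
tcp_pos: [559.7, 236.1, 45.9]
eef_rot: [2.804, 1.417, 0.003]
ft_force: [0.5, 0.2, -1.6]
finger_gap: 13.8
gripper_force: 35.0
```

move_arm:
  steps: [0, 0, -0.001, 0, 0, 0, -0.002, 0, 0, 0, -0.002, 0]

```text
time: 11.75
tcp_pos: [559.3, 236.1, 44.9]
eef_rot: [2.804, 1.417, 0.001]
ft_force: [0.3, -0.1, -2.0]
finger_gap: 13.6
gripper_force: 35.0
```

move_arm:
  steps: [0, 0, -0.002, 0, 0, 0, -0.004, 0, 0, 0, -0.004, 0, 0, 0, -0.004, 0]

```text
time: 12.15
tcp_pos: [559.4, 236.1, 44.4]
eef_rot: [2.804, 1.417, 0.002]
ft_force: [-3.8, -1.7, 9.6]
finger_gap: 13.6
gripper_force: 35.0
```

move_arm:
  steps: [0, 0, 0, 0, 0, 0, 0, 0, 0, 0, 0.003, 0, 0, 0, 0.03, 0, 0, 0, 0.1, 0, 0, 0, 0.2, 0, 0, 0, 0.35, 0, 0, 0, 0.5, 0]
  fingers: 0.38

```text
time: 12.95
tcp_pos: [558.8, 235.8, 195.2]
eef_rot: [-2.804, -1.417, 0.001]
ft_force: [0.8, -0.2, 0.4]
finger_gap: 35.8
gripper_force: 0.0
```

move_arm:
  steps: [-0.35, -1, 0.05, 0, -0.35, -1, 0.05, 0, -0.35, -1, 0.05, 0, -0.35, -1, 0.05, 0, -0.35, -1, 0.05, 0, -0.35, -1, 0.05, 0, -0.35, -1, 0.05, 0]
  fingers: 0.6

```text
time: 13.65
tcp_pos: [452.9, -67.0, 209.2]
eef_rot: [2.805, 1.413, 0.001]
ft_force: [0.8, 0.2, -0.4]
finger_gap: 56.5
gripper_force: 0.0
```

move_arm:
  steps: [-0.05, -0.14, 0, 0, -0.05, -0.14, 0, 0, -0.05, -0.14, 0, 0, -0.05, -0.14, 0, 0]

```text
time: 14.05
tcp_pos: [439.4, -105.4, 208.4]
eef_rot: [2.803, 1.418, 0.001]
ft_force: [0.3, 0.2, 0.2]
finger_gap: 56.2
gripper_force: 0.0
```

```bash
python3 c.py w5.png bolt_mid=10
```

```text
14.05 [ 439.4 -105.4  208.4] [2.803e+00 1.418e+00 1.000e-03]
bolt_mid 0.81 [229. 266.] col [ 47. 102.  57.] bbox 215 249 247 287 rect c [323.9 -98.5] sz [32.4 44. ] ang 82.9
bolt_mid 0.68 [300. 266.] col [ 50. 110.  61.] bbox 285 250 315 286 rect c [ 385.2 -142.1] sz [39.6 31.1] ang 74.7
bolt_mid 0.57 [326. 203.] col [93. 93. 91.] bbox 310 188 339 221 rect c [ 444.1 -104.1] sz [33.3 29. ] ang 53.6
```

View pics/w5.png

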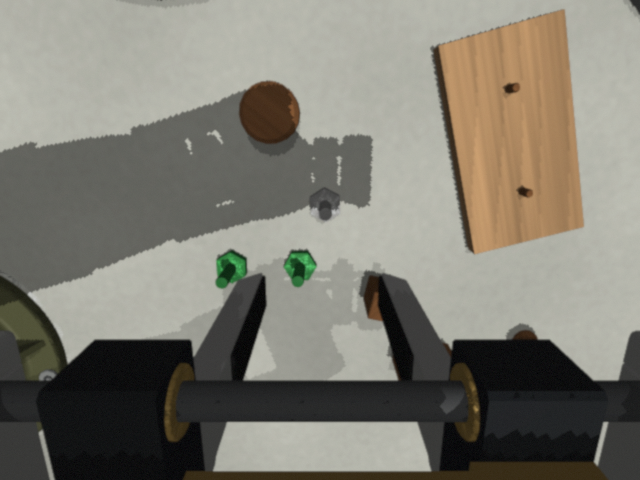

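The wrist view shows the silver bolt's head centre near (325,201) and its shank top near (325,212). The empty board is on the right.

```bash
cat > d.py <<'E'
from h import *
p,K,E=grab('wrist')
for a in [((325,212),50),((325,200),10)]: print(ray(K,E,*a).round(1))
for b in [(443,-105),(441,-108),(445,-103)]: print(b,[proj(K,E,[*b,z]).round(1) for z in (0,10,50)])
cv2.imwrite('pics/w5c.png',cv2.resize(p['pixels'][170:240,290:360,::-1],None,fx=6,fy=6,interpolation=0))
E
python3 d.py
```

```text
[ 445.  -102.8   50. ]
[ 447.2 -100.2   10. ]
(443, -105) [array([324.3, 204.3]), array([324.4, 206.3]), array([324.7, 215.2])]
(441, -108) [array([324.5, 207.8]), array([324.5, 209.9]), array([324.8, 219.1])]
(445, -103) [array([324.7, 201.6]), array([324.8, 203.5]), array([325.1, 212.1])]
```

View pics/w5c.png

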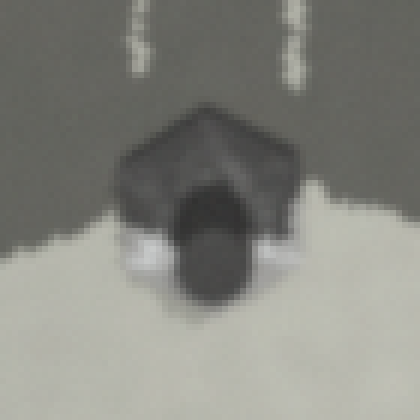

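move_arm:
  steps: [0.014, 0.0045, -0.15, 0, 0.014, 0.0045, -0.3, 0, 0.014, 0.0045, -0.45, 0, 0.014, 0.0045, -0.57, 0, 0.014, 0.0045, -0.62, 0, 0.014, 0.0045, -0.62, 0, 0.014, 0.0045, -0.62, 0]

```text
time: 14.9
tcp_pos: [443.8, -104.4, 22.7]
eef_rot: [2.803, 1.418, 0.0]
ft_force: [0.7, -0.7, 0.8]
finger_gap: 56.5
gripper_force: 0.0
```

move_arm:
  steps: [0, 0, 0, 0, 0, 0, 0, 0, 0, 0, 0, 0, 0, 0, 0, 0, 0, 0, 0, 0, 0, 0, 0, 0, 0, 0, 0, 0, 0, 0, 0, 0]
  fingers: 0
  newtons: 10

```text
time: 15.7
tcp_pos: [443.3, -104.7, 22.2]
eef_rot: [2.804, 1.417, 0.0]
ft_force: [-0.0, 0.0, 1.0]
finger_gap: 11.8
gripper_force: 10.0
```

move_arm:
  steps: [0, 0, 0, 0, 0, 0, 0, 0, 0, 0, 0.04, 0, 0, 0, 0.12, 0, 0, 0, 0.22, 0, 0, 0, 0.33, 0, 0, 0, 0.42, 0, 0, 0, 0.45, 0]
  newtons: 30

```text
time: 16.5
tcp_pos: [444.1, -104.9, 160.2]
eef_rot: [2.801, 1.416, 0.005]
ft_force: [-0.1, 0.7, -1.1]
finger_gap: 11.4
gripper_force: 30.0
```

move_arm:
  steps: [0.002, 0.06, 0, 0, 0.005, 0.17, 0, 0, 0.008, 0.3, 0, 0, 0.012, 0.43, 0, 0, 0.016, 0.56, 0, 0, 0.02, 0.7, 0, 0, 0.024, 0.83, 0, 0, 0.027, 0.95, 0, 0]

```text
time: 17.3
tcp_pos: [450.8, 182.0, 156.5]
eef_rot: [-2.803, -1.418, 0.002]
ft_force: [1.0, -0.3, -0.9]
finger_gap: 11.1
gripper_force: 30.0
```

move_arm:
  steps: [0.002, 0.08, 0, 0, 0.003, 0.12, 0, 0, 0.003, 0.127, 0, 0, 0.003, 0.127, 0, 0, 0.003, 0.127, 0, 0]

```text
time: 17.8
tcp_pos: [452.4, 217.4, 157.1]
eef_rot: [2.804, 1.416, -0.0]
ft_force: [-0.6, -0.4, -1.5]
finger_gap: 11.6
gripper_force: 30.0
```

```bash
python3 c.py w6.png bolt_mid=140 hexagon_in=42 round_in=42
```

```text
17.8 [452.4 217.4 157.1] [ 2.804  1.416 -0.   ]
bolt_mid 0.98 [324. 271.] col [78. 77. 76.] bbox 293 244 349 324 rect c [452.5 212.1] sz [45.8 30.4] ang 72.8
hexagon_in 0.69 [320. 218.] col [136. 136. 129.] bbox 280 179 364 259 rect c [457.3 223.7] sz [64.2 66.5] ang 53.5
round_in 0.72 [323. 124.] col [196. 196. 187.] bbox 279 80 365 171 rect c [499.4 280.3] sz [63. 64.] ang 8.6
```

View pics/w6.png

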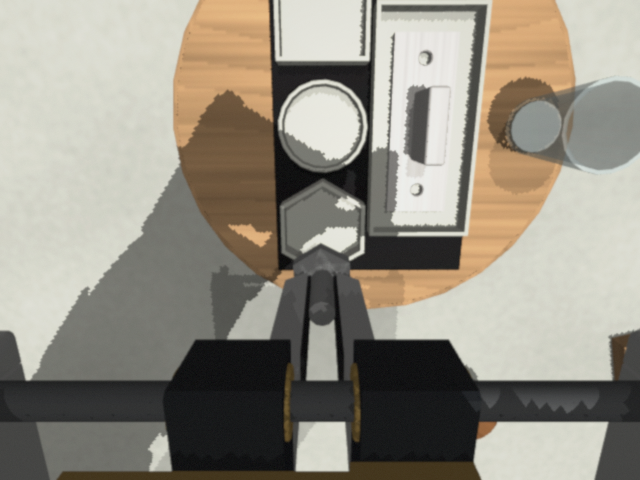

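move_arm:
  steps: [0, 0, -0.06, 0, 0, 0, -0.15, 0, 0, 0, -0.25, 0, 0, 0, -0.32, 0, 0, 0, -0.35, 0, 0, 0, -0.362, 0, 0, 0, -0.366, 0, 0, 0, -0.368, 0]

```text
time: 18.8
tcp_pos: [452.8, 218.6, 47.6]
eef_rot: [2.804, 1.417, 0.002]
ft_force: [0.2, -0.5, -1.2]
finger_gap: 11.7
gripper_force: 30.0
```

move_arm:
  steps: [0, 0, -0.001, 0, 0, 0, -0.002, 0, 0, 0, -0.002, 0]

```text
time: 19.1
tcp_pos: [452.8, 218.6, 47.1]
eef_rot: [2.804, 1.417, 0.002]
ft_force: [-0.9, -1.3, 5.3]
finger_gap: 11.3
gripper_force: 30.0
```

move_arm:
  steps: [0, 0, 0, 0, 0, 0, 0, 0, 0, 0, 0.003, 0, 0, 0, 0.03, 0, 0, 0, 0.1, 0, 0, 0, 0.2, 0, 0, 0, 0.35, 0, 0, 0, 0.5, 0]
  fingers: 0.3

```text
time: 19.9
tcp_pos: [451.9, 218.2, 198.2]
eef_rot: [-2.804, -1.417, 0.001]
ft_force: [0.2, 0.3, 0.2]
finger_gap: 28.4
gripper_force: 0.0
```

move_arm:
  steps: [-0.04, -1, 0.02, 0, -0.04, -1, 0.02, 0, -0.04, -1, 0.02, 0, -0.04, -1, 0.02, 0, -0.04, -1, 0.02, 0, -0.04, -1, 0.02, 0]
  fingers: 0.7

```text
time: 20.5
tcp_pos: [439.8, -83.2, 203.0]
eef_rot: [2.803, 1.417, 0.001]
ft_force: [1.4, 0.1, 0.0]
finger_gap: 65.6
gripper_force: 0.0
```

move_arm:
  steps: [-0.03, -0.44, 0, 0, -0.03, -0.44, 0, 0, -0.03, -0.44, 0, 0, -0.03, -0.44, 0, 0, -0.03, -0.44, 0, 0, -0.03, -0.44, 0, 0]

```text
time: 21.1
tcp_pos: [431.4, -212.4, 202.4]
eef_rot: [2.803, 1.418, 0.0]
ft_force: [-0.2, 0.7, -0.2]
finger_gap: 65.4
gripper_force: 0.0
```

```bash
python3 c.py w7.png foot_mid=46 oblong_foot_mid=46 knob_mid=36
```

```text
21.1 [ 431.4 -212.4  202.4] [2.803 1.418 0.   ]
knob_mid 0.96 [496. 275.] col [88. 61. 39.] bbox 473 255 519 295 rect c [ 529.7 -358.5] sz [31.4 51.8] ang 20.7
```

View pics/w7.png

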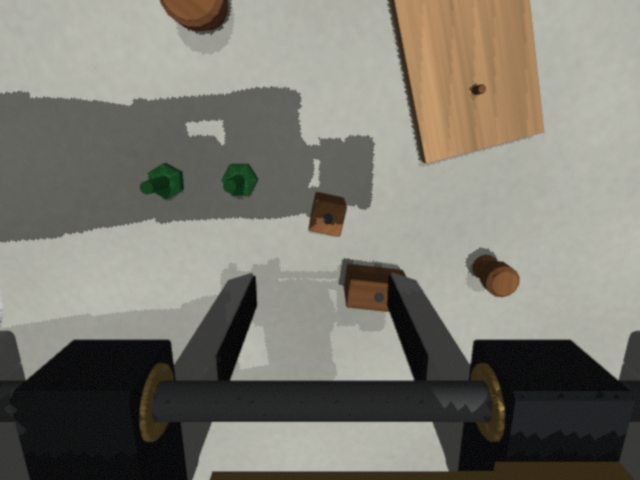

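The square foot is at about (328,215) with its top face near (327,221). The oblong foot is at (375,288) and the small knob head at (502,279).

```bash
cat > e.py <<'E'
from h import *
p,K,E=grab('wrist'); im=p['pixels']; x0,y0=300,185; roi=im[y0:250,x0:358].astype(int)
br=((roi[...,0]-roi[...,2])>25)
print(br.sum(), np.percentile(roi[br][:,0],[10,30,50,70,90]))
for thr in (0,75,90,105):
    m=cv2.morphologyEx((br&(roi[...,0]>thr)).astype(np.uint8),cv2.MORPH_CLOSE,np.ones((5,5)))
    c=max(cv2.findContours(m,0,1)[0],key=cv2.contourArea)[:,0]+[x0,y0]
    W=np.array([ray(K,E,q,46)[:2] for q in c],np.float32); r=cv2.minAreaRect(W); print(thr,np.round(r[0],1),np.round(r[1],1),r[2])
cv2.imwrite('pics/w7c.png',cv2.resize(roi.astype(np.uint8)[:,:,::-1],None,fx=8,fy=8,interpolation=0))
E
python3 e.py
```

```text
1112 [ 48.  64.  67. 108. 135.]
0 [ 437.5 -213.6] [35.1 29. ] 42.24932861328125
75 [ 430.1 -220.6] [14.5 28.6] 40.808860778808594
90 [ 429.8 -221. ] [13.6 28.4] 40.808860778808594
105 [ 429.6 -221.5] [13.  28.2] 39.2579345703125
```

View pics/w7c.png

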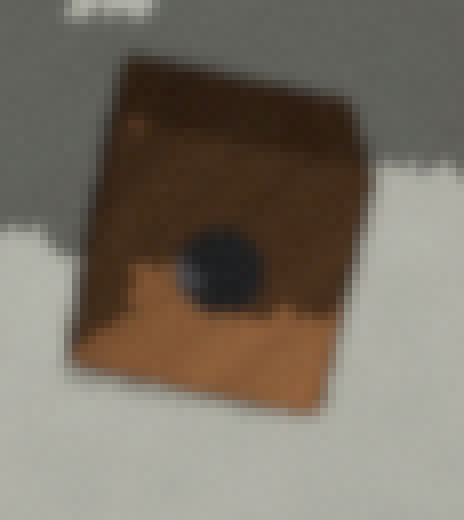

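```bash
cat > f.py <<'E'
from h import *
p,K,E=grab('wrist'); f=lambda a:ray(K,E,(300+a[0]/8-.5,185+a[1]/8-.5),46)[:2]
C=[f(a) for a in [(122,120),(368,165),(322,415),(75,365)]]
print(np.round(C,1),np.mean(C,0).round(1),f((220,268)).round(1))
for i in range(4):
    d=C[(i+1)%4]-C[i]; print(np.hypot(*d).round(1),np.degrees(np.arctan2(d[1],d[0])).round(1))
E
python3 f.py
```

```text
[[ 436.7 -195.6]
 [ 455.5 -215.7]
 [ 434.7 -236. ]
 [ 415.8 -214.8]] [ 435.7 -215.6] [ 435.5 -215.5]
27.6 -46.9
29.1 -135.7
28.4 131.8
28.4 42.6
```

move_arm:
  steps: [0.0143, -0.0063, -0.1, -0.059, 0.0143, -0.0063, -0.2, -0.059, 0.0143, -0.0063, -0.35, -0.059, 0.0143, -0.0063, -0.48, -0.059, 0.0143, -0.0063, -0.57, -0.059, 0.0143, -0.0063, -0.603, -0.059, 0.0143, -0.0063, -0.603, -0.059, 0.0143, -0.0063, -0.603, -0.059]

```text
time: 22.2
tcp_pos: [436.3, -215.5, 22.5]
eef_rot: [2.922, 1.151, 0.002]
ft_force: [-0.0, -0.2, 0.7]
finger_gap: 66.0
gripper_force: 0.0
```

move_arm:
  steps: [0, 0, 0, 0, 0, 0, 0, 0, 0, 0, 0, 0, 0, 0, 0, 0, 0, 0, 0, 0, 0, 0, 0, 0, 0, 0, 0, 0, 0, 0, 0, 0]
  fingers: 0
  newtons: 10

```text
time: 23.0
tcp_pos: [435.7, -215.2, 21.4]
eef_rot: [2.923, 1.152, 0.0]
ft_force: [-1.1, -0.2, 4.4]
finger_gap: 30.0
gripper_force: 9.9
```

move_arm:
  steps: [0, 0, 0, 0, 0, 0, 0, 0, 0, 0, 0.04, 0, 0, 0, 0.12, 0, 0, 0, 0.24, 0, 0, 0, 0.36, 0, 0, 0, 0.46, 0, 0, 0, 0.5, 0]
  newtons: 25

```text
time: 23.8
tcp_pos: [436.3, -215.6, 174.4]
eef_rot: [2.92, 1.15, 0.004]
ft_force: [0.6, -0.7, -0.8]
finger_gap: 29.8
gripper_force: 24.9
```

move_arm:
  steps: [0.012, 0.06, 0, 0.01, 0.033, 0.17, 0, 0.02, 0.06, 0.3, 0, 0.03, 0.084, 0.43, 0, 0.04, 0.11, 0.56, 0, 0.05, 0.136, 0.7, 0, 0.059, 0.162, 0.83, 0, 0.059, 0.187, 0.96, 0, 0.059]

```text
time: 24.6
tcp_pos: [491.4, 74.5, 170.6]
eef_rot: [-2.803, -1.417, 0.002]
ft_force: [-0.6, -0.3, -0.7]
finger_gap: 29.6
gripper_force: 24.9
```

move_arm:
  steps: [0.025, 0.13, 0, 0, 0.05, 0.26, 0, 0, 0.076, 0.39, 0, 0, 0.101, 0.52, 0, 0, 0.128, 0.66, 0, 0, 0.15, 0.78, 0, 0, 0.169, 0.86, 0, 0, 0.177, 0.9, 0, 0]

```text
time: 25.4
tcp_pos: [544.4, 344.4, 169.8]
eef_rot: [-2.803, -1.419, 0.003]
ft_force: [0.2, -0.2, -0.0]
finger_gap: 30.0
gripper_force: 24.9
```

move_arm:
  steps: [0, 0.003, 0, 0, 0, 0.003, 0, 0, 0, 0.003, 0, 0]

```text
time: 25.7
tcp_pos: [544.9, 342.5, 171.3]
eef_rot: [2.805, 1.416, -0.0]
ft_force: [-0.3, 0.1, -0.9]
finger_gap: 29.8
gripper_force: 24.9
```

```bash
python3 c.py w8.png foot_mid=196 square_in=42
```

```text
25.7 [544.9 342.5 171.3] [ 2.805  1.416 -0.   ]
foot_mid 0.78 [321. 294.] col [67. 47. 31.] bbox 287 249 356 341 rect c [549.5 348.4] sz [43.4 29.8] ang 53.5
square_in 0.87 [322. 214.] col [144. 144. 137.] bbox 281 181 363 262 rect c [546.6 344.3] sz [68.5 66.3] ang 53.5
```

View pics/w8.png

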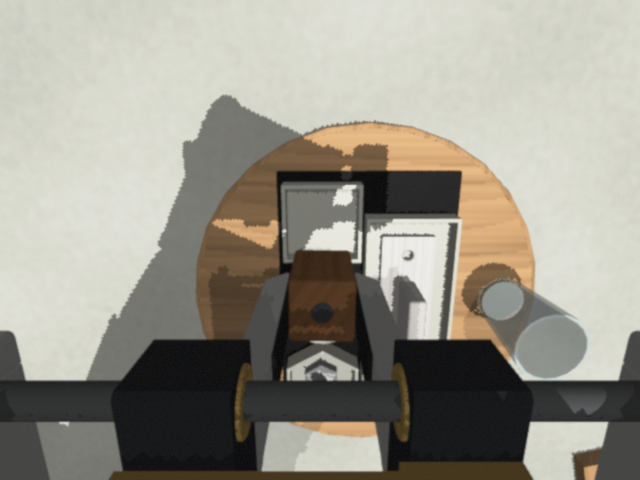

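move_arm:
  steps: [0.001, 0, -0.06, 0, 0.001, 0, -0.16, 0, 0.001, 0, -0.28, 0, 0.001, 0, -0.36, 0, 0.001, 0, -0.4, 0, 0.001, 0, -0.412, 0, 0.001, 0, -0.417, 0, 0.001, 0, -0.419, 0]

```text
time: 26.65
tcp_pos: [545.7, 344.0, 46.9]
eef_rot: [-2.804, -1.417, -0.003]
ft_force: [-0.9, -0.1, -1.0]
finger_gap: 29.9
gripper_force: 24.9
```

move_arm:
  steps: [0, 0, -0.001, 0, 0, 0, -0.002, 0, 0, 0, -0.002, 0]

```text
time: 26.95
tcp_pos: [545.6, 344.0, 46.5]
eef_rot: [-2.804, -1.417, -0.003]
ft_force: [-1.8, -0.9, 6.3]
finger_gap: 30.1
gripper_force: 24.9
```

move_arm:
  steps: [0, 0, 0, 0, 0, 0, 0, 0, 0, 0, 0.003, 0, 0, 0, 0.03, 0, 0, 0, 0.1, 0, 0, 0, 0.2, 0, 0, 0, 0.35, 0, 0, 0, 0.5, 0]
  fingers: 0.45

```text
time: 27.75
tcp_pos: [544.8, 343.5, 197.0]
eef_rot: [2.804, 1.417, -0.001]
ft_force: [0.4, 0.4, -0.3]
finger_gap: 42.6
gripper_force: 0.0
```

move_arm:
  steps: [-0.01, -1, 0, 0, -0.01, -1, 0, 0, -0.01, -1, 0, 0, -0.01, -1, 0, 0, -0.01, -1, 0, 0, -0.01, -1, 0, 0]
  fingers: 0.75

```text
time: 28.35
tcp_pos: [541.8, 41.8, 195.8]
eef_rot: [2.803, 1.417, 0.001]
ft_force: [0.7, 1.0, 0.7]
finger_gap: 70.7
gripper_force: 0.0
```

move_arm:
  steps: [-0.02, -1, 0, 0, -0.02, -1, 0, 0, -0.02, -1, 0, 0, -0.02, -1, 0, 0, -0.02, -1, 0, 0, -0.02, -1, 0, 0]

```text
time: 28.95
tcp_pos: [535.7, -258.3, 195.8]
eef_rot: [2.803, 1.417, 0.001]
ft_force: [1.0, 0.5, 0.5]
finger_gap: 70.3
gripper_force: 0.0
```

move_arm:
  steps: [-0.02, -0.35, 0, 0, -0.02, -0.35, 0, 0, -0.02, -0.35, 0, 0, -0.02, -0.35, 0, 0, -0.02, -0.35, 0, 0]

```text
time: 29.45
tcp_pos: [530.4, -360.2, 195.3]
eef_rot: [-2.803, -1.418, -0.0]
ft_force: [-0.1, 0.1, -0.4]
finger_gap: 70.2
gripper_force: 0.0
```

```bash
python3 c.py w9.png knob_mid=46 && cat > g.py <<'E'
from h import *
p,K,E=grab('wrist')
im=p['pixels']; cv2.imwrite('pics/w9c.png',cv2.resize(im[170:260,270:380,::-1],None,fx=6,fy=6,interpolation=0))
for b in [(528,-360),(532,-364)]: print(b,[proj(K,E,[*b,z]).round(1) for z in (0,36,46)])
E
python3 g.py
```

```text
29.45 [ 530.4 -360.2  195.3] [-2.803 -1.418 -0.   ]
knob_mid 0.82 [329. 220.] col [83. 57. 37.] bbox 309 198 343 238 rect c [ 533.3 -361.5] sz [34.3 31.1] ang 80.3
(528, -360) [array([319.5, 210.7]), array([319.2, 219.1]), array([319.2, 221.8])]
(532, -364) [array([325.1, 211.6]), array([325.5, 220. ]), array([325.6, 222.7])]
```

View pics/w9c.png

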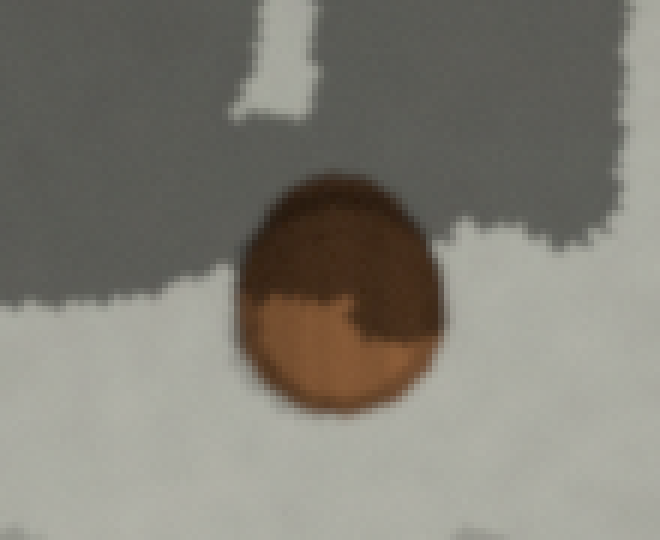

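The crop shows the knob's head centred at about (327,219) px in the full frame, which puts the knob at about (533.4,-364.2).

move_arm:
  steps: [0.011, -0.0087, -0.1, 0, 0.011, -0.0087, -0.2, 0, 0.011, -0.0087, -0.35, 0, 0.011, -0.0087, -0.48, 0, 0.011, -0.0087, -0.56, 0, 0.011, -0.0087, -0.58, 0, 0.011, -0.0087, -0.58, 0, 0.011, -0.0087, -0.58, 0]

```text
time: 30.4
tcp_pos: [534.3, -364.0, 22.8]
eef_rot: [2.802, 1.417, 0.002]
ft_force: [0.1, 0.2, 0.6]
finger_gap: 70.5
gripper_force: 0.0
```

move_arm:
  steps: [0, 0, 0, 0, 0, 0, 0, 0, 0, 0, 0, 0, 0, 0, 0, 0, 0, 0, 0, 0, 0, 0, 0, 0, 0, 0, 0, 0, 0, 0, 0, 0]
  fingers: 0
  newtons: 8

```text
time: 31.2
tcp_pos: [533.4, -363.8, 21.0]
eef_rot: [2.804, 1.417, 0.0]
ft_force: [-0.2, -0.1, 0.4]
finger_gap: 31.6
gripper_force: 8.0
```

move_arm:
  steps: [0, 0, 0, 0, 0, 0, 0, 0, 0, 0, 0.04, 0, 0, 0, 0.12, 0, 0, 0, 0.24, 0, 0, 0, 0.36, 0, 0, 0, 0.46, 0, 0, 0, 0.5, 0]
  newtons: 25

```text
time: 32.0
tcp_pos: [534.1, -364.4, 175.0]
eef_rot: [2.8, 1.415, 0.003]
ft_force: [0.4, 0.1, -0.3]
finger_gap: 31.6
gripper_force: 25.0
```

move_arm:
  steps: [-0.003, 0.06, 0, 0, -0.009, 0.17, 0, 0, -0.016, 0.3, 0, 0, -0.023, 0.43, 0, 0, -0.03, 0.56, 0, 0, -0.037, 0.7, 0, 0, -0.044, 0.83, 0, 0, -0.051, 0.96, 0, 0]

```text
time: 32.8
tcp_pos: [517.4, -74.2, 170.4]
eef_rot: [-2.803, -1.417, 0.001]
ft_force: [0.9, 0.3, -0.4]
finger_gap: 31.2
gripper_force: 25.0
```

move_arm:
  steps: [-0.007, 0.13, 0, 0, -0.014, 0.26, 0, 0, -0.021, 0.39, 0, 0, -0.028, 0.52, 0, 0, -0.035, 0.65, 0, 0, -0.041, 0.77, 0, 0, -0.045, 0.85, 0, 0, -0.048, 0.9, 0, 0]

```text
time: 33.6
tcp_pos: [503.1, 195.7, 170.3]
eef_rot: [-2.803, -1.419, 0.002]
ft_force: [-0.4, -1.2, -0.8]
finger_gap: 31.2
gripper_force: 25.0
```

move_arm:
  steps: [-0.007, 0.13, 0, 0, -0.013, 0.23, 0, 0, -0.016, 0.289, 0, 0, -0.016, 0.289, 0, 0, -0.016, 0.289, 0, 0, -0.016, 0.289, 0, 0]

```text
time: 34.2
tcp_pos: [499.2, 279.7, 170.9]
eef_rot: [2.805, 1.415, -0.0]
ft_force: [1.0, -1.1, -1.7]
finger_gap: 31.0
gripper_force: 25.0
```

```bash
python3 c.py w10.png knob_mid=186 round_in=42
```

```text
34.2 [499.2 279.7 170.9] [ 2.805  1.415 -0.   ]
knob_mid 0.77 [321. 302.] col [74. 51. 32.] bbox 287 253 355 341 rect c [500.2 281.5] sz [44.2 31.7] ang 54.9
round_in 0.58 [321. 220.] col [148. 149. 141.] bbox 281 183 361 258 rect c [500.9 282.8] sz [63.2 65.8] ang 53.5
```

View pics/w10.png

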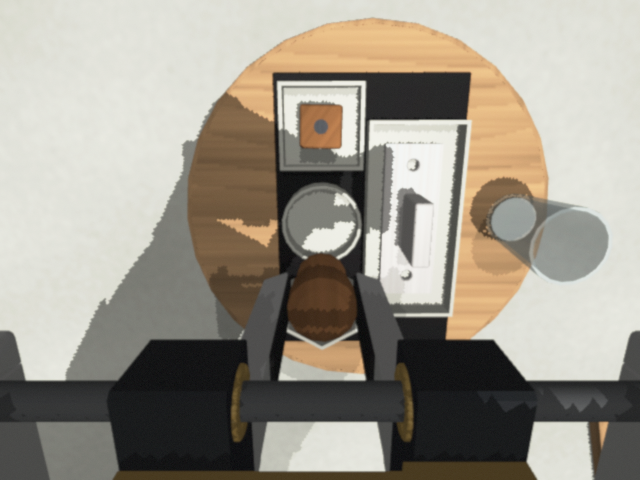

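The foot stands in the square bay (320,127), the jig lies flat in the tray, and the knob hangs upright over the round bay. Lowering it now.

move_arm:
  steps: [0.001, 0.001, -0.06, 0, 0.001, 0.001, -0.16, 0, 0.001, 0.001, -0.28, 0, 0.001, 0.001, -0.36, 0, 0.001, 0.001, -0.4, 0, 0.001, 0.001, -0.412, 0, 0.001, 0.001, -0.417, 0, 0.001, 0.001, -0.419, 0]

```text
time: 35.15
tcp_pos: [499.8, 281.4, 46.4]
eef_rot: [2.804, 1.417, 0.003]
ft_force: [-0.2, -0.0, -0.5]
finger_gap: 31.2
gripper_force: 25.0
```

move_arm:
  steps: [0, 0, -0.001, 0, 0, 0, -0.002, 0, 0, 0, -0.002, 0]

```text
time: 35.45
tcp_pos: [499.8, 281.5, 45.9]
eef_rot: [2.804, 1.417, 0.003]
ft_force: [-0.9, 0.3, 7.5]
finger_gap: 31.2
gripper_force: 25.0
```

Contact. I'll release, lift clear, then back off and check.

move_arm:
  steps: [0, 0, 0, 0, 0, 0, 0, 0, 0, 0, 0.003, 0, 0, 0, 0.03, 0, 0, 0, 0.1, 0, 0, 0, 0.2, 0, 0, 0, 0.35, 0, 0, 0, 0.5, 0]
  fingers: 0.45

```text
time: 36.25
tcp_pos: [498.8, 281.0, 196.7]
eef_rot: [-2.804, -1.417, 0.001]
ft_force: [0.6, 0.7, 0.2]
finger_gap: 42.3
gripper_force: 0.0
```

move_arm:
  steps: [-0.2, -0.27, 0.3, 0, -0.2, -0.27, 0.3, 0, -0.2, -0.27, 0.3, 0, -0.2, -0.27, 0.3, 0, -0.2, -0.27, 0.3, 0, -0.2, -0.27, 0.3, 0]

```text
time: 36.85
tcp_pos: [439.2, 200.5, 283.7]
eef_rot: [-2.803, -1.417, 0.003]
ft_force: [0.2, -0.1, 0.3]
finger_gap: 42.2
gripper_force: 0.0
```

```bash
python3 c.py w11.png bolt_mid=55; cat > t.py <<'E'
from h import *
p,K,E=grab('top','top1.png')
for t in ['wide_knob_mid','oblong_foot_mid']: print(t,[(round(float(d['conf']),2),np.round(d['xy']).tolist()) for d in spotter.recognise(p,t)[:3]])
E
python3 t.py
```

```text
36.85 [439.2 200.5 283.7] [-2.803 -1.417  0.003]
bolt_mid 0.89 [321. 176.] col [96. 96. 94.] bbox 309 162 335 193 rect c [455.1 221.7] sz [32.5 27.5] ang 53.6
bolt_mid 0.64 [388. 432.] col [58. 96. 63.] bbox 382 422 392 439 rect c [330.5 -87.7] sz [27.8 12. ] ang 63.8
bolt_mid 0.54 [337. 116.] col [179. 178. 167.] bbox 292 72 354 136 rect c [498.8 279.3] sz [61.4 61.4] ang 8.0
wide_knob_mid [(0.75, [311.0, 249.0])]
oblong_foot_mid [(0.82, [459.0, 267.0])]
```

View pics/w11.png

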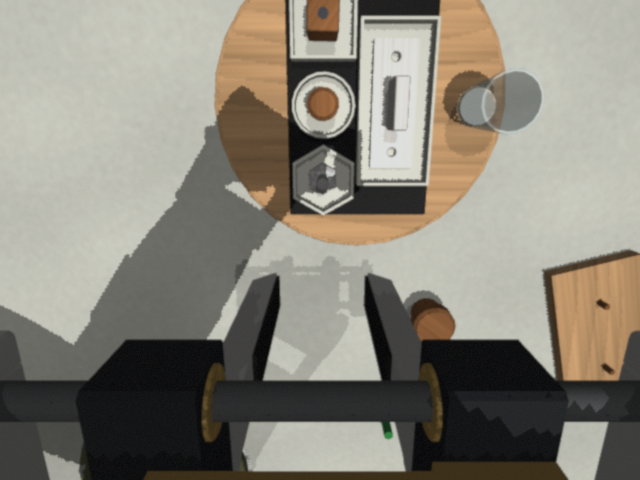

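The wrist view shows the foot (323,15), knob (323,103) and bolt (323,178) all upright and centred in their bays, with the jig flat in the tray. Both look-alikes are still in place.

```bash
python3 -c "
from rig import robot
print(robot.finish_job())"
```

```text
the job is handed in; nothing more can be done
None
```

The job is handed in: the last pictures before that showed the jig flat in the tray, the knob, foot and bolt standing in their bays, and both look-alikes where they started; the hand-in returned no verdict.

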